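# Unlatch the soldering-slab hold-down arm and hold it up

## Robot

A 7-joint arm with a two-finger parallel gripper is mounted at the origin on the work surface. World frame = base frame: x ahead of the robot, y to its left, z up, the work surface at z = 0. Lengths are in m, angles in rad, forces in N, time in s.
With the tool pointing down it reaches from about 0.425 to 0.875 m from the base axis. Payload 4.7 kg.
Tool frame: the origin (TCP) lies between the finger pads; the fingertips stand 22 mm ahead of it and the grasp point (between the pads) lies 3 mm ahead of it; y points along the fingers, x is the direction in which the jaws open and shut, and the axes are right-handed (so a half turn about y gives the same grasp; the last joint's range is limited). The gripper opens to 87 mm and grips with 3 to 60 N. Pads are 19 mm wide; open, the fingers measure 117 mm over their backs; the gripper's body (75 mm by 190 mm) begins 51 mm behind the grasp point.
Start: joints at [1.194, 0.321, -0.07, 1.45, 0.023, 1.371, -0.057], TCP at [0.248, -0.601, 0.245] pointing down, gripper open.
Joint ranges: [-2.86, 2.86], [-0.3, 2.09], [-1.38, 1.24], [0.06, 2.45], [-1.56, 4.7], [0.09, 2.05], [-2.69, 2.69]. Speed limits (rad/s): [2.57, 2.57, 3.14, 3.14, 3.14, 3.14, 3.14].

## Interface

Orientations are given as a 3x3 rotation matrix whose columns are the frame's x, y, z axes.
In Python, from rig import r, get_image gives the robot as it stands.
- The arm moves only by the shell command python3 -m crank 'ROWS' [OPENING] [FORCE]. ROWS is a JSON object of lists of equal length, an entry for each row: "offset": the shift along the world's x, y, z in m, a list of three; "spin": the turn about the world's z in degrees. A call has 1 to 20 rows; each row shifts and turns the commanded pose from where the row before left it; what a row does not reach is not made up. A row lasts 1/10 s, in which the tool goes at most 50 mm and 8.59 degrees, less where a joint would pass 70% of its speed; a pose out of reach is approached as far as the arm can. A call with a gripper value outside its range is refused whole. OPENING is the finger opening in m, from 0 to 0.087, set as the call begins (- or left out, the last holds). The fingers move at their own pace and stop on an object; FORCE is the grip in N (left out, the last holds). Time passes only in rows, so rows that do not move let the fingers close. It gives the time, the measured TCP pose, the force and the opening at its end, in the units of the state.
- r.get_obs(): the state, without advancing time (a new reading comes with each control period).
- get_image(name): name is "scene" or "side" or "wrist"; returns a dict with "img" (420x560x3 uint8, blue, green, red), "fx", "fy", "cx", "cy" (pixels), "position" and "orientation" of the camera in the world. Camera axes: x right, y down, z forward; pixel columns grow to the right and rows downward; lengths in m; the calibration is good to about 2 mm. A picture is of the moment at which its call begins. There is no depth.
- r.hand_in(): hands the job in, once; it reports no verdict.
The state is a dict: "time": time; "qpos": joint angles; "qd": joint speeds; "joint_torque": joint torques, N m; "position": TCP position; "eef_rot": TCP orientation; "ft_force": force on the tool from outside, world axes, zero at the start; "torque": the same for the moment, N m; "opening": finger opening in m.
Only numpy, scipy, OpenCV 4.12 (cv2) and the standard library are available. Lean on these libraries where they do the work, as an engineer would, in place of code of your own. Each camera call takes 0.05 s, during which the arm holds its last target. There are 200 camera calls.

## Task

On the soldering slab, the hinged steel hold-down arm is latched onto its ball stud. Take the upright ceramic pull of the latch with a light grip (it is brittle: squeeze with no more than about 40 N), draw it sideways away from the arm against its spring until the latch is open, and only then lift the arm's coupler end off the ball, without wrenching it against the latched ball. Finish while still holding the arm raised and still, its coupler at least 60 mm higher than where it lay, with the charcoal block and everything else left undisturbed.

Things in the scene. Friction and masses are not known exactly. Their poses are not given: they have to be found in the camera images.
- slab: fixed grey soldering slab 330 x 300 x 20 mm that carries the hold-down; origin on the table (z = 0) straight under the ball stud's centre, near the slab's far edge. Its +x runs along the arm from hinge to ball, its +y is the way the latch is pulled, z up. The hinge bracket stands at x = -180 mm.
- stud: fixed steel ball stud on the slab: ball 28 mm across with a flat underside, its centre 68 mm above the table, on a 10 mm neck; same origin and axes as slab.
- pull: upright white ceramic latch pull, 24 (x) x 12 (y) x 60 mm (z), on an 8 mm rod; origin at its centre; axes as the slab's while the arm is down, it tilts with the arm. At rest its centre is 96 mm to the ball's +y side, 76 mm above the table; 52 mm is free between it and the coupler's latch housing. Brittle: finger forces on it must add up to under 100 N (20 to 30 N grip is ample).
- latch (a joint): travel of the spring latch in m: 0 shut (bolt under the ball), 0.014 fully drawn, along +y of the slab; the spring pushes back with 6 N when shut, 10 N when fully drawn. The bolt clears the ball from 0.008 on; with the arm raised the latch's place no longer matters.
- tongue (a joint): angle of the hold-down arm in rad: 0 lying on the ball, grows as the coupler end rises, stop at 0.9. The hinge axis is horizontal, along the slab's y, 68 mm above the table. The coupler needs 0.34 rad for 60 mm of lift. About 3 N at the coupler lifts it; it falls back if let go.
- hinge (a point): centre of the arm's hinge, 180 mm from the ball towards the slab's -x, 68 mm above the table.
- coupler (a point): centre of the socket at the far end of the arm, 180 mm from the hinge; at rest at the ball's centre. The coupler is a dark steel housing 48 x 40 mm, top 92 mm above the table; the arm is a 20 mm wide flat bar with its top at the same height.
- charcoal: black charcoal block 60 x 45 x 28 mm, loose on the slab under the arm's foot; origin at the centre of its underside. Leave alone.
- driver: small screwdriver 150 mm long lying on the slab; origin under its middle. Leave alone.
- bangle: brass ring 64 mm across, 10 mm high, lying on the slab. Leave alone.
- crucible: small white ceramic bowl 48 mm across, 30 mm high, on the slab. Leave alone.
- jar1: amber glass jar with brass lid, 64 mm across, 75 mm high, on the table. Leave alone.
- jar2: clear glass jar with brass lid, 68 mm across, 60 mm high, on the table. Leave alone.
- hammer: hammer 220 mm long lying on the table. Leave alone.

How it is judged:
By the outcome, as a careful person would: the job done as asked, in the order asked, and still so for the second after the job is handed in, while the arm keeps its last pose, push and grip.
It also fails if it takes over 32 s, if anything falls off the work surface, if the arm or the gripper's body presses on something with over 40 N, if the wrist force passes 120 N, or if a joint passes its speed limit or range.

## Working session

There is one attempt and no reset: what is moved stays moved. The work goes in short steps, Python scripts to look and compute and a shell command to move; the robot and the scene stay as the last step left them, time stands still between calls to the robot, and variables do not carry over. Pictures are saved under pics/ and viewed, about 8 in all and at most 12, crops included, and the job is handed in when it is done.

```bash
mkdir -p pics; ls; python3 - <<'E'
from rig import r,get_image
import cv2,numpy as np
o=r.get_obs();print({k:np.round(v,3).tolist() for k,v in o.items()})
for n in("scene","side"):
    d=get_image(n);cv2.imwrite(f"pics/{n}0.png",d["img"]);print(n,d["fx"],d["fy"],d["cx"],d["cy"],np.round(d["position"],4).tolist(),np.round(d["orientation"],4).tolist())
E
```

```text
pics
{'time': 0.0, 'qpos': [1.194, 0.322, -0.07, 1.452, 0.023, 1.371, -0.057], 'qd': [-0.001, 0.001, 0.0, 0.002, -0.0, -0.001, 0.0], 'joint_torque': [0.0, -49.129, -0.404, -31.252, -0.064, 0.044, 0.0], 'position': [0.247, -0.601, 0.243], 'eef_rot': [[0.381, -0.001, 0.925], [-0.925, 0.002, 0.381], [-0.002, -1.0, -0.0]], 'ft_force': [-0.928, 1.447, 0.143], 'torque': [-0.055, -0.015, 0.02], 'opening': 0.087}
scene 442.002244016803 442.002244016803 282.32791845755355 207.3562634454704 [0.9051, -0.4196, 0.9788] [[0.707, 0.5977, -0.3781], [0.7073, -0.5978, 0.3775], [-0.0004, -0.5343, -0.8453]]
side 396.5668349623772 396.5668349623772 278.22983361293024 216.76318137006086 [0.03, 0.6953, 0.8171] [[-0.8227, -0.3792, 0.4234], [-0.5683, 0.5323, -0.6275], [0.0126, -0.7569, -0.6534]]
```

View pics/scene0.png

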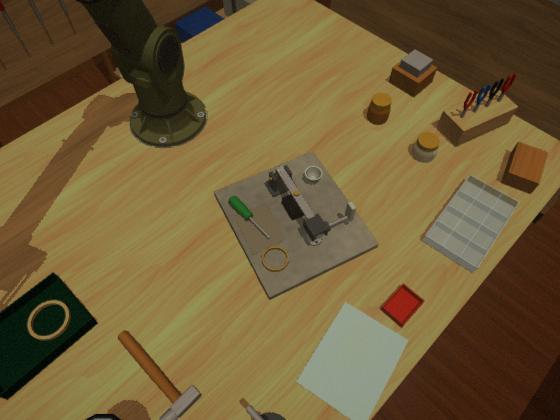

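View pics/side0.png

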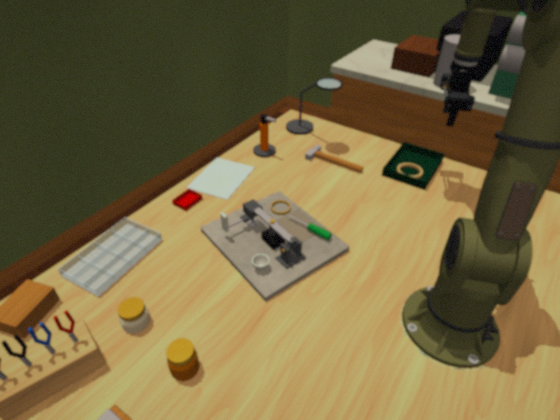

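Scene shows the slab: coupler near (315,227), pull near (351,211), hinge near (280,180). I'll zoom in on it for accuracy.

```bash
python3 - <<'E'
import cv2
a=cv2.imread("pics/scene0.png")[150:300,210:390];cv2.imwrite("pics/c.png",cv2.resize(a,None,fx=4,fy=4,interpolation=cv2.INTER_CUBIC))
E
```

```text
(no output)
```

View pics/c.png

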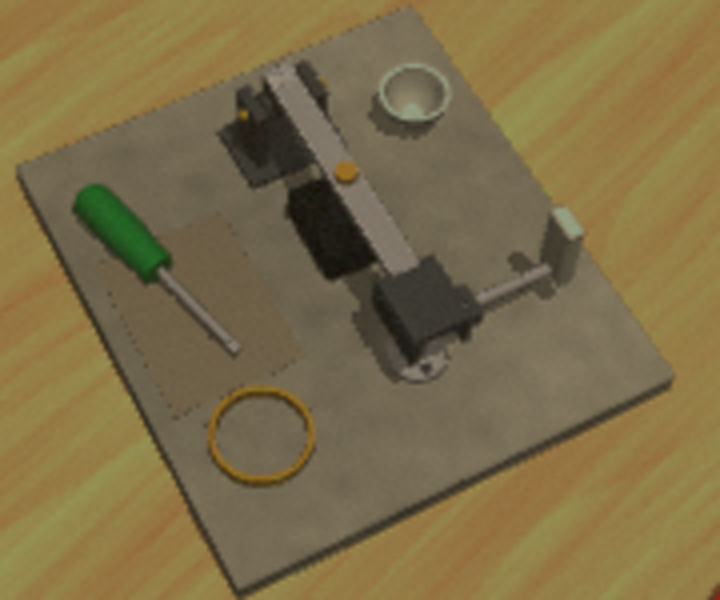

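The crop shows the slab corners at (18,168), (410,8), (672,380), (240,595). The pull's top is at (567,222) and the coupler's top is centred near (425,300).

```bash
cat > h.py <<'E'
import numpy as np
def ray(d,u,v,z):
    R=np.array(d["orientation"]);p=np.array(d["position"])
    w=R@np.array([(u-d["cx"])/d["fx"],(v-d["cy"])/d["fy"],1]);return p+w*(z-p[2])/w[2]
def pix(d,P):
    c=np.array(d["orientation"]).T@(np.array(P)-d["position"]);return d["fx"]*c[0]/c[2]+d["cx"],d["fy"]*c[1]/c[2]+d["cy"]
E
python3 - <<'E'
from rig import get_image
from h import *
d=get_image("scene")
f=lambda u,v,z:ray(d,210+(u+.5)/4-.5,150+(v+.5)/4-.5,z)
C=[f(*c,.02)for c in[(18,168),(410,8),(672,380),(240,595)]]
for c in C:print(c.round(4))
for i in range(4):
    e=C[(i+1)%4]-C[i];print(np.linalg.norm(e).round(4),np.degrees(np.arctan2(e[1],e[0])).round(1))
for n,u,v,z in[("pull",567,222,.106),("pullbot",560,280,.046),("coup",425,300,.092),("barfar",280,75,.092),("bar@coup",403,262,.092)]:print(n,f(u,v,z).round(4))
E
```

```text
[ 0.315  -0.0835  0.02  ]
[0.4049 0.1972 0.02  ]
[0.7163 0.0968 0.02  ]
[ 0.6287 -0.1847  0.02  ]
0.2948 72.2
0.3272 -17.9
0.2948 -107.3
0.3296 162.1
pull [0.6247 0.0889 0.106 ]
pullbot [0.6298 0.0885 0.046 ]
coup [ 0.5968 -0.0021  0.092 ]
barfar [0.4216 0.0535 0.092 ]
bar@coup [0.5702 0.0077 0.092 ]
```

```bash
python3 -m crank '{"offset":[[0.0189,0.0345,-0.001],[0.0189,0.0345,-0.001],[0.0189,0.0345,-0.001],[0.0189,0.0345,-0.001],[0.0189,0.0345,-0.001],[0.0189,0.0345,-0.001],[0.0189,0.0345,-0.001],[0.0189,0.0345,-0.001],[0.0189,0.0345,-0.001],[0.0189,0.0345,-0.001],[0.0189,0.0345,-0.001],[0.0189,0.0345,-0.001],[0.0189,0.0345,-0.001],[0.0189,0.0345,-0.001],[0.0189,0.0345,-0.001],[0.0189,0.0345,-0.001],[0.0189,0.0345,-0.001],[0.0189,0.0345,-0.001],[0.0189,0.0345,-0.001],[0.0189,0.0345,-0.001]],"spin":[7,7,7,7,7,7,7,7,7,7,7,7,7,7,7,7,7,7,7,7]}' 0.045 25
python3 -m crank '{"offset":[[0,0,0],[0,0,0],[0,0,0]],"spin":[0,0,0]}'
python3 - <<'E'
from rig import r,get_image
import cv2,numpy as np
from h import *
o=r.get_obs();print({k:np.round(o[k],4).tolist() for k in("qpos","position","eef_rot","ft_force")})
d=get_image("wrist");cv2.imwrite("pics/w1.png",d["img"])
s=np.array([.952,-.306,0]);y=np.array([.306,.952,0]);B=np.array([.5953,-.0025,0])
for z in(.106,.02):print(z,[np.round(pix(d,B+.096*y+a*s/1+b*y+[0,0,z]),0).tolist() for a in(-.012,.012) for b in(-.006,.006)])
s=get_image("scene")["img"];cv2.imwrite("pics/s1.png",s)
E
```

```text
time: 2.15
position: [0.6261, 0.0901, 0.2243]
eef_rot: [[0.298, -0.0, -0.954], [0.954, -0.0, 0.298], [-0.0, -1.0, 0.0]]
ft_force: [0.1, -0.4, -0.1]
opening: 0.0449
time: 2.45
position: [0.6254, 0.0875, 0.2242]
eef_rot: [[0.305, -0.001, -0.953], [0.953, -0.001, 0.305], [-0.001, -1.0, 0.0]]
ft_force: [-0.1, 0.4, -0.0]
opening: 0.0449
{'qpos': [0.4212, 0.3905, -0.7781, 1.5065, 0.2776, 1.359, 0.8835], 'position': [0.6254, 0.0875, 0.2242], 'eef_rot': [[0.3045, -0.0006, -0.9525], [0.9525, -0.0011, 0.3045], [-0.0012, -1.0, 0.0003]], 'ft_force': [-0.1283, 0.4188, -0.0286]}
0.106 [[276.0, 197.0], [291.0, 197.0], [276.0, 227.0], [291.0, 227.0]]
0.02 [[278.0, 179.0], [289.0, 179.0], [278.0, 202.0], [289.0, 202.0]]
```

View pics/w1.png

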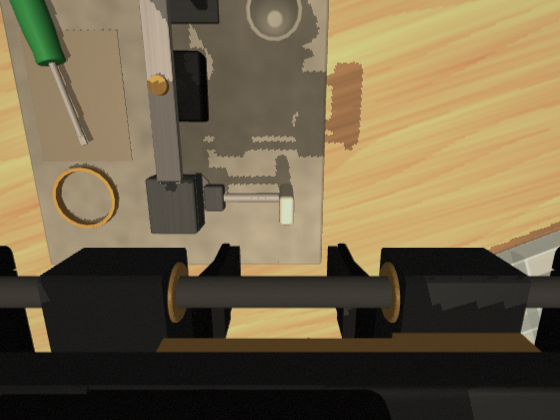

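The wrist view shows the pull's top centred at (287,210) and its rod along row 198. I'll work out the pull's position and the rod's height.

```bash
python3 - <<'E'
from rig import r,get_image
from h import *
d=get_image("wrist")
s=np.array([.952,-.306,0]);y=np.array([.306,.952,0])
P=ray(d,286.5,209.5,.106);print("pull",P.round(4))
print([ray(d,u,v,.106).round(4).tolist() for u,v in((326,50),(322,250),(279,196),(294,196),(279,224),(294,224))])
e=ray(d,322,250,.02)-ray(d,326,50,.02);print("yaw",np.degrees(np.arctan2(e[1],e[0])))
e=ray(d,170,178,.092)-ray(d,158,10,.092);print("bar yaw",np.degrees(np.arctan2(e[1],e[0])))
B=P-.096*y;B[2]=0
for h in(.06,.068,.072,.076,.08):print(h,np.round(pix(d,B+.06*y+[0,0,h]),1))
o=r.get_obs();e=P-o["position"];print("d slab x,y,z",e@s,e@y,e[2],"world",e.round(4))
E
```

```text
pull [0.6237 0.0913 0.106 ]
[[0.522, 0.1526, 0.106], [0.6651, 0.1086, 0.106], [0.6115, 0.0891, 0.106], [0.6151, 0.1002, 0.106], [0.6333, 0.082, 0.106], [0.6369, 0.0934, 0.106]]
yaw -17.09495594687061
bar yaw -18.72803617969062
0.06 [247.  196.7]
0.068 [246.1 198.7]
0.072 [245.6 199.7]
0.076 [245.1 200.7]
0.08 [244.6 201.8]
d slab x,y,z -0.0030453805143337777 0.0034135590124674173 -0.11871969213941008 world [-0.0019  0.0042 -0.1187]
```

```bash
python3 -m crank '{"offset":[[-0.0015,0.0035,-0.005],[0,0,-0.015],[0,0,-0.02],[0,0,-0.02],[0,0,-0.02],[0,0,-0.02],[0,0,-0.015],[0,0,-0.008],[0,0,0],[0,0,0]],"spin":[0,0,0,0,0,0,0,0,0,0]}' - 25
python3 - <<'E'
from rig import get_image
import cv2
d=get_image("wrist");cv2.imwrite("pics/w2.png",d["img"])
E
```

```text
time: 3.6
position: [0.6245, 0.0927, 0.1021]
eef_rot: [[0.302, 0.001, -0.953], [0.953, 0.0, 0.302], [0.001, -1.0, -0.001]]
ft_force: [-0.5, -0.1, -0.5]
opening: 0.0453
```

View pics/w2.png

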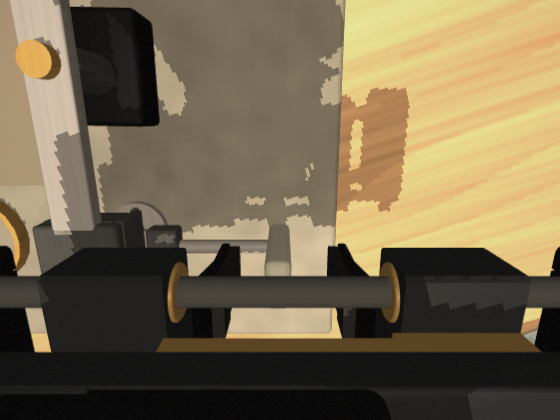

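The pull stands between the fingers, its top at about (278,245). It is 1-2 mm off centre, on the harmless side. Closing now.

```bash
python3 -m crank '{"offset":[[0,0,0],[0,0,0],[0,0,0],[0,0,0],[0,0,0],[0,0,0],[0,0,0]],"spin":[0,0,0,0,0,0,0]}' 0.005 25
```

```text
time: 4.35
position: [0.6236, 0.0904, 0.1016]
eef_rot: [[0.304, -0.002, -0.953], [0.953, -0.003, 0.304], [-0.003, -1.0, 0.001]]
ft_force: [-3.0, -3.3, 3.3]
opening: 0.0113
```

```bash
python3 -m crank '{"offset":[[0.0006,0.0019,0],[0.0006,0.0019,0],[0.0006,0.0019,0],[0.0006,0.0019,0],[0.0006,0.0019,0],[0.0006,0.0019,0],[0,0,0],[0,0,0],[0,0,0]],"spin":[0,0,0,0,0,0,0,0,0]}'
python3 - <<'E'
from rig import get_image
import cv2
d=get_image("wrist");cv2.imwrite("pics/w3.png",d["img"])
E
```

```text
time: 5.25
position: [0.6265, 0.0997, 0.1014]
eef_rot: [[0.305, -0.004, -0.952], [0.952, -0.006, 0.305], [-0.007, -1.0, 0.002]]
ft_force: [-5.3, -7.9, 5.9]
opening: 0.0115
```

View pics/w3.png

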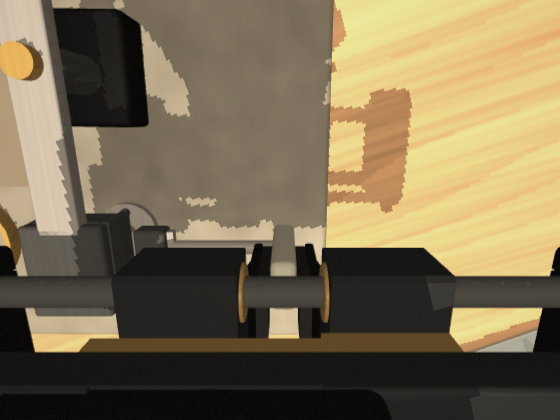

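Draw is about 10 mm, and the 9 N resisting matches the spring. I'll take 2 mm more, settle, then check.

```bash
python3 -m crank '{"offset":[[0.0003,0.001,0],[0.0003,0.001,0],[0,0,0],[0,0,0],[0,0,0]],"spin":[0,0,0,0,0]}'; python3 -m crank '{"offset":[[-0.0009,0.0003,0.003],[-0.001,0.0003,0.004],[-0.0008,0.0003,0.004],[0,0,0]],"spin":[0,0,0,0]}'
```

```text
time: 5.8
position: [0.6271, 0.1014, 0.1014]
eef_rot: [[0.305, -0.004, -0.952], [0.952, -0.006, 0.305], [-0.007, -1.0, 0.002]]
ft_force: [-5.1, -8.5, 5.9]
opening: 0.0119
time: 6.2
position: [0.6253, 0.1009, 0.1113]
eef_rot: [[0.306, -0.002, -0.952], [0.952, -0.007, 0.306], [-0.008, -1.0, -0.0]]
ft_force: [-0.4, -9.4, -3.1]
opening: 0.0117
```

It lifts freely at about 3 N. Carrying on along the arc.

```bash
python3 -m crank '{"offset":[[-0.0012,0.0004,0.0052],[-0.0012,0.0004,0.0052],[-0.0012,0.0004,0.0052],[-0.002,0.0006,0.0051],[-0.002,0.0006,0.0051],[-0.002,0.0006,0.0051],[0,0,0]],"spin":[0,0,0,0,0,0,0]}'
python3 -m crank '{"offset":[[-0.002,0.0006,0.0051],[-0.002,0.0006,0.0051],[-0.0027,0.0009,0.0047],[-0.0027,0.0009,0.0047],[-0.0027,0.0009,0.0047],[-0.0027,0.0009,0.0047],[-0.0027,0.0009,0.0047],[0,0,0],[0,0,0],[0,0,0],[0,0,0],[0,0,0]],"spin":[0,0,0,0,0,0,0,0,0,0,0,0]}'
python3 - <<'E'
from rig import get_image
import cv2
for n in("scene","side","wrist"):
    d=get_image(n);cv2.imwrite(f"pics/{n}4.png",d["img"])
a=cv2.imread("pics/scene4.png")[130:290,210:390];b=cv2.imread("pics/side4.png")[150:310,180:360]
cv2.imwrite("pics/f.png",cv2.hconcat([cv2.resize(x,(400,356),interpolation=cv2.INTER_CUBIC) for x in(a,b)]))
E
```

```text
time: 6.9
position: [0.6167, 0.1037, 0.143]
eef_rot: [[0.306, 0.0, -0.952], [0.952, -0.008, 0.306], [-0.007, -1.0, -0.003]]
ft_force: [1.6, -8.8, -2.2]
opening: 0.012
time: 8.1
position: [0.6001, 0.1091, 0.1769]
eef_rot: [[0.307, 0.002, -0.952], [0.952, -0.008, 0.307], [-0.007, -1.0, -0.004]]
ft_force: [1.5, -10.3, -0.5]
opening: 0.0117
```

View pics/f.png

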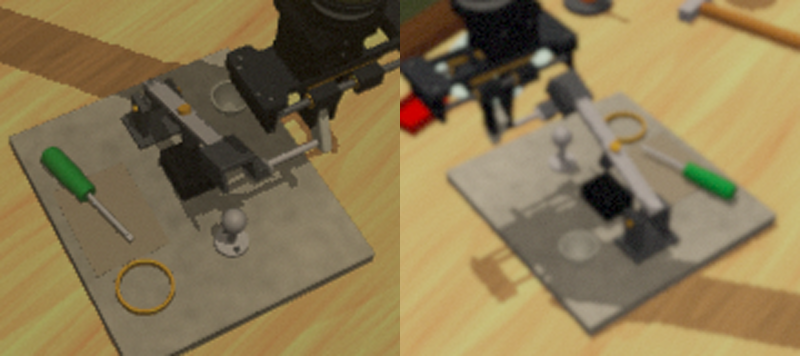

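View pics/wrist4.png

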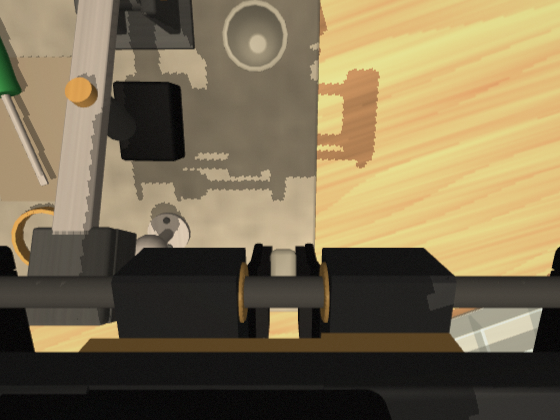

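The arm is visibly off the ball and held. The charcoal, driver, ring and bowl look undisturbed. I'll check the lift against a projection and confirm it's still.

```bash
python3 - <<'E'
from rig import r,get_image
import cv2
from h import *
d=get_image("scene")
s=np.array([.953,-.304,0]);y=np.array([.304,.953,0]);Z=np.array([0,0,1.]);B=np.array([.5945,0,0.068])
img=cv2.resize(d["img"][150:270,250:390],None,fx=5,fy=5,interpolation=cv2.INTER_CUBIC)
for th,c in((.34,(0,0,255)),(.45,(0,255,0))):
    ex=s*np.cos(th)+Z*np.sin(th);ez=Z*np.cos(th)-s*np.sin(th);H=B-.18*s
    q=[pix(d,H+(.18+a)*ex+b*y+.024*ez) for a,b in((-.024,-.02),(.024,-.02),(.024,.02),(-.024,.02))]
    cv2.polylines(img,[np.int32([((u-250)*5,(v-150)*5) for u,v in q])],True,c,1)
cv2.imwrite("pics/g.png",img)
o=r.get_obs();print(o["time"],np.abs(o["qd"]).max(),np.round(o["position"],4))
E
```

```text
8.3 0.0015697637321219465 [0.6    0.1091 0.1768]
```

View pics/g.png

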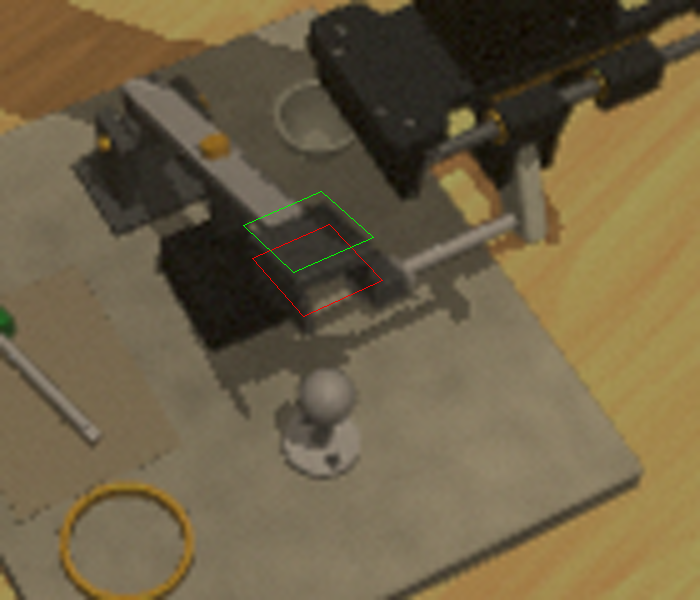

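The coupler's top face matches the green outline (0.45 rad, about 78 mm of lift), well above the red 0.34 rad outline. The arm is still, so I'm handing in.

```bash
python3 -c "
from rig import r
print(r.hand_in())"
```

```text
the job is handed in; nothing more can be done
None
```

The hold-down arm is unlatched, raised about 78 mm at the coupler and held still. I handed the job in at about 8.3 s; no verdict is reported.

- **Grip and latch:** I gripped the pull across its 12 mm faces at 25 N. I drew it sideways about 12 mm against roughly 9–10 N of spring, past the 8 mm where the bolt clears the ball.
- **Lift:** I then lifted the coupler along its arc. It rose with about 3 N, and there was no sign of wrenching on the ball.
- **Last checks:** The projected outline puts the arm at about 0.45 rad, against the 0.34 rad needed. The top joint speed was 0.0016 rad/s, and the gripper opening held at 11.7 mm, so the pull is still gripped. The charcoal block, screwdriver, ring and bowl look undisturbed. I did not closely check the jars or the hammer at the end, but the arm never went near them.
- **Small disagreements:** While the latch was drawn but the arm still down, the wrist force showed about 6 N upward that I did not explain; it went away once the lift began. The tool also ended about 3 mm short of the planned backward motion.

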